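# Weigh the long brake lining from the stock rack

### The arm

A 7-joint arm with a two-finger parallel gripper is mounted at the origin on the work surface. World frame = base frame: x ahead of the robot, y to its left, z up, the work surface at z = 0. Lengths are in m, angles in rad, forces in N, time in s.
With the tool pointing down it reaches from about 0.425 to 0.95 m from the base axis. Payload 4.7 kg.
Tool frame: the origin (TCP) lies on the centre line of the jaws, within the pads' length; the fingertips stand robot.nose_length ahead of it and the grasp point (between the pads) lies 8 mm behind it (robot.nose_length is the distance from the TCP to the fingertips, in m); z points along the fingers, y is the line along which they close (so a half turn about z gives the same grasp; the last joint's range is limited). The gripper opens to 85 mm and grips with 20 to 120 N. Pads are 22 mm wide; open, the fingers measure 114 mm over their backs; the gripper's body (76 mm by 85 mm) begins 54 mm behind the grasp point. The pads swing forward as they close: fully open they stand 13 mm farther back than shut.
Start: joints at [1.122, 0.469, -0.049, 1.532, 0.024, 1.141, -0.082], TCP at [0.275, -0.616, 0.242] pointing down, gripper open.
Joint ranges: [-2.59, 2.59], [-0.33, 1.99], [-1.39, 1.29], [0.1, 2.45], [-1.04, 4.18], [0.21, 1.99], [-2.66, 2.66]. Speed limits (rad/s): [2.57, 2.57, 3.14, 3.14, 3.14, 3.14, 3.14].

### API

Orientations are given as [roll, pitch, yaw] about the fixed x, y, z axes, in that order (R = Rz(yaw) Ry(pitch) Rx(roll)).
In Python, from plant import robot gives the robot as it stands. Calls block until the motion is done:
- robot.goto(position, orientation): joint-space move of the TCP to a pose.
- robot.move_straight(position, vel=0.15, attitude=None, contact_N=None): straight line of the TCP; attitude=None keeps the orientation; vel is the mean speed in m/s. With contact_N (N) it stops when the force on the tool has changed by that much, and returns True; else False.
- robot.move_joints(angles): joint-space move.
- robot.grip(opening, strength=None): opening from 0.0 (shut) to 1.0 (fully open); strength is the grip in N (None keeps the last); returns when the fingers have stopped.
- robot.sleep(seconds).
- robot.inverse_kinematics(position, orientation): joint angles nearest the present ones, or None.
- robot.sense(): the state.
- robot.grab_frame(name): name is "side" or "top"; returns a dict with "image" (420x560x3 uint8, red, green, blue), "range_z" (420x560 float32, m along the optical axis (not along the pixel's ray), 0 where there is no reading), "fx", "fy", "cx", "cy" (pixels), "dist_coeffs" ([k1, k2, p1, p2, k3] as OpenCV has them; the pictures are not rectified), "R" (3x3) and "t" (3): a world point X has camera coordinates R X + t. Camera axes: x right, y down, z forward; pixel columns grow to the right and rows downward; lengths in m; the calibration is good to about 2 mm. A picture is of the moment at which its call begins.
A pose or a line that the arm cannot do raises robot.IKError and nothing moves.
- robot.close_job(): hands the job in; it is judged then, once.
The state is a dict: "t": time; "joint_pos": joint angles; "joint_velocities": joint speeds; "effort": joint torques, N m; "tcp_pos": TCP position; "tcp_rot": TCP orientation; "wrist_force": force on the tool from outside, world axes, zero at the start; "torque": the same for the moment, N m; "opening": opening from 0.0 (shut) to 1.0 (fully open); "gripper_force": force on a finger pad.
Only numpy, scipy, OpenCV 4.12 (cv2) and the standard library are available. Lean on these libraries where they do the work, as an engineer would, in place of code of your own. Each camera call takes 0.05 s, during which the arm holds its last target. There are 200 camera calls.

### The job

Weigh out the long brake lining. It lies flat in its bay on the bench-top stock rack, too thin and too snug to be picked up there: with a fingertip on top, pressing no harder than it takes, draw it forward until its end hangs out over the rack's front edge, then pinch that end, lift the lining out and lay it gently, flat and centred, on the pan of the scale. The linings are brittle, so do not press hard or drop it, and leave the two short linings and the other stock where they are.

Things in the scene. Friction and masses are not known exactly. Their poses are not given: they have to be found in the camera images.
- rack: Fixed bench-top stock rack: red-brown frame, level timber deck 210 mm deep (x) by 275 mm wide (y), its top 120 mm above the bench. Origin on the bench under the deck's centre; x points to the rear. Four battens (20 mm wide, 14 mm high, full depth) form three bays 65 mm wide, centred at y = -85, 0, +85 mm. A back board at x = +105 mm rises 30 mm above the deck.
- rack_edge (a point): Middle of the rack's open front edge (x = -105 mm in the rack), on the deck's top surface; axes as the rack's. No lip here, and nothing stands in front of it or under an overhanging end
- lining: The long brake lining: flat slab, dark friction material with small rivet holes on a 3 mm steel back, 180 x 60 x 8 mm in all, about 0.4 kg, balancing at its middle, lying lengthwise in one of the bays with about 2.5 mm play to each batten and 1 to 6 mm to the back board. Origin at the middle of its rear end on the underside; it reaches 180 mm from there along its own -x
- lining_front (a point): Middle of the long lining's front end, on its top face; axes as the lining's. At the start 20 to 30 mm behind the rack's front edge. The lining rubs on the deck with friction 0.3 to 0.4, a little less than under a fingertip: depending on its weight it takes some 4 to 13 N of pressure before it comes along instead of the fingertip slipping; more than 30 N breaks it
- lining_mid (a point): Centre of the long lining, 4 mm above its underside; axes as the lining's
- short_a: A short brake lining, 130 x 60 x 8 mm, otherwise like the long one, in another bay. Origin at the middle of its rear end on the underside
- short_b: The other short brake lining, 130 x 60 x 8 mm, in the remaining bay. Origin as for the first
- scale: Counter scale, fixed: grey housing with a low console to its front (-x) and a flat rectangular steel pan on top, 190 mm (x) by 230 mm (y). Pan surface 95 mm above the bench, the highest part of the scale; the pan is rigid. Origin on the bench under the pan's centre
- pan (a point): Centre of the pan's upper surface; x axis across its 190 mm, away from the console
- bearing: Steel bearing ring, 62 mm across, 16 mm high, on the bench behind rack and scale; origin under its centre
- pulley: Cast pulley, 116 mm across, 42 mm high with its hub, on the bench; origin under its centre
- bracket: Cast bracket, 90 x 45 mm foot, 82 mm high, on the bench; origin under its foot
- carton: Small carton, 95 x 130 x 60 mm, at the back of the bench; origin under its centre
- tin: Grey metal tin, 74 mm across, 105 mm high, at the back of the bench; origin under its centre
Mind the look-alikes: they are no part of the job. What is shaped like the lining but turquoise is not meant.

How it is judged:
On the way, in this order (a step that is already met when the one before it is completed fails the run):
1. the long lining has been drawn forward, still lying flat on the deck, so that its front end overhangs the rack's front edge by at least 20 mm (x of lining_front in the frame of rack_edge below -0.02 m and x of lining_mid in the frame of rack_edge above 0 m and angle between lining's own z axis and vertical below 0.06 rad and z of lining in the frame of rack_edge below 0.006 m), for 0.2 s.
2. the long lining has been lifted clear of the rack in the fingers (z of lining_mid in the frame of rack_edge above 0.025 m and contact force between the fingers and lining above 2 N and contact force between lining and rack below 0.1 N), for 0.1 s.
At the end, for the whole second after the job is handed in: The long lining lies flat (within 3 degrees) and at rest on the scale's pan, let go, the face up that was up in the rack, any way round, its centre within 40 mm (across the 190 mm) and 45 mm (across the 230 mm) of the pan's centre (x of lining_mid in the frame of pan between -0.04 and 0.04 m and y of lining_mid in the frame of pan between -0.045 and 0.045 m and z of lining_mid in the frame of pan between 0.001 and 0.007 m and angle between lining's own z axis and vertical below 0.05 rad and linear speed of lining below 0.02 m/s and contact force between lining and scale above 0.3 N and contact force between the fingers and lining below 0.05 N); the robot touches nothing.
It fails at once if the lining is pressed onto the rack with more than 30 N (brittle) (contact force between lining and rack above 30 N).
It fails at once if the lining is put on the scale, or the scale is pressed, with more than 30 N (contact force between anything else and scale above 30 N).
It fails at once if the lining has fallen below the rack's deck and the pan, towards the bench (height (world z) of lining_mid below 0.07 m).
It fails at once if a short lining is shifted by more than 12 mm (distance of any of short_a, short_b from where it was at the start of the episode above 0.012 m).
It fails at once if other stock on the bench is shifted by more than 20 mm (distance of any of bearing, pulley, bracket, carton, tin from where it was at the start of the episode above 0.02 m).
It also fails if it takes over 70 s, if anything falls off the work surface, if the arm or the gripper's body presses on something with over 40 N, if the wrist force passes 120 N, or if a joint passes its speed limit or range.

## Working session

There is one attempt and no reset: what is moved stays moved. The work goes in short steps, each a Python script; the robot and the scene stay as the last script left them, time stands still between calls to the robot, and variables do not carry over. Pictures are saved under pics/ and viewed, at most 10 in all, crops included, and the job is handed in when it is done.

```bash
mkdir -p pics; ls
python3 - <<'E'
from plant import robot
import cv2,numpy as np,pickle
F={}
for n in("top","side"):
    f=robot.grab_frame(n);F[n]=f
    cv2.imwrite(f"pics/{n}0.png",cv2.cvtColor(f["image"],cv2.COLOR_RGB2BGR))
    print(n,f["fx"],f["fy"],f["cx"],f["cy"],f["dist_coeffs"],np.round(f["R"],3).tolist(),f["t"])
pickle.dump(F,open("f0.pkl","wb"))
s=robot.sense();print({k:np.round(v,3) for k,v in s.items()},robot.nose_length)
E
```

```text
pics
top 416.77625300474966 416.77625300474966 281.6564229409613 215.2945122563631 [0.01264323 0.         0.         0.         0.        ] [[-0.025, -1.0, 0.002], [-0.976, 0.024, -0.216], [0.216, -0.007, -0.976]] [0.04029237 0.52395169 1.34252822]
side 535.937743675113 535.937743675113 284.9221759968868 209.25600442746355 [0.06254474 0.         0.         0.         0.        ] [[-0.957, -0.29, -0.014], [-0.216, 0.745, -0.631], [0.194, -0.601, -0.775]] [0.50101482 0.14719451 1.458654  ]
{'t': np.float64(0.1), 'joint_pos': array([ 1.122,  0.469, -0.049,  1.534,  0.024,  1.141, -0.082]), 'joint_velocities': array([-0.   , -0.001,  0.001, -0.002, -0.001, -0.001,  0.   ]), 'effort': array([ 1.0000e-03, -5.1151e+01, -4.7000e-02, -2.3839e+01,  1.1000e-02,
        4.0000e-03,  0.0000e+00]), 'tcp_pos': array([ 0.275, -0.616,  0.241]), 'tcp_rot': array([-3.14,  0.  ,  0.42]), 'wrist_force': array([ 0.796, -0.502,  0.275]), 'torque': array([-0.011, -0.015, -0.004]), 'gripper_force': np.float64(0.0), 'opening': np.float64(1.001)} 0.011
```

View pics/top0.png

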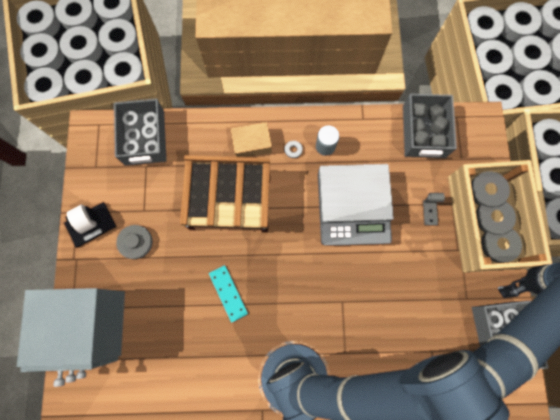

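View pics/side0.png

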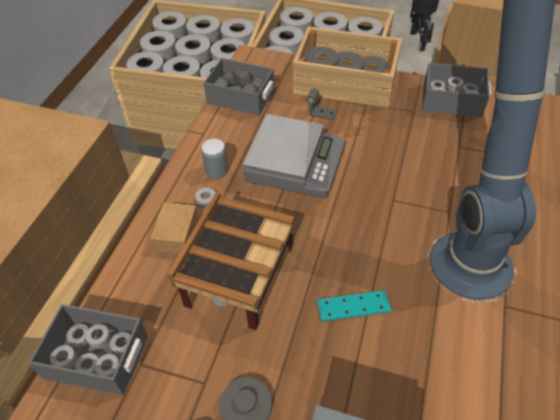

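The top view shows the rack at cols 185–270, rows 158–230, with three dark linings in it. Their front ends are at about (199,224), (226,203) and (253,203). The turquoise strip at (228,293) is the look-alike. The left one (199,193) reaches furthest forward, so it fits the long lining. I'll confirm that with measurements and a crop.

```bash
cat > h.py <<'E'
import numpy as np,cv2
def ray(f,uv):
    K=np.array([[f["fx"],0,f["cx"]],[0,f["fy"],f["cy"]],[0,0,1]])
    p=cv2.undistortPoints(np.float64(uv).reshape(-1,1,2),K,np.float64(f["dist_coeffs"])).reshape(-1,2)
    R=np.array(f["R"]);t=np.array(f["t"])
    return -R.T@t,np.c_[p,np.ones(len(p))]@R
def plane(f,uv,z):
    c,d=ray(f,uv);return c+d*((z-c[2])/d[:,2])[:,None]
def cloud(f):
    h,w=f["range_z"].shape
    uv=np.stack(np.meshgrid(np.arange(w),np.arange(h)),-1).reshape(-1,2)
    c,d=ray(f,uv);P=c+d*f["range_z"].reshape(-1,1)
    return np.where(f["range_z"][...,None]>0,P.reshape(h,w,3),np.nan)
def rect(P):
    (c,s,a)=cv2.minAreaRect((np.float32(P[:,:2])*1000));return np.round(c,1),np.round(s,1),round(a,2)
E
python3 - <<'E'
import pickle,cv2,numpy as np
from h import *
F=pickle.load(open("f0.pkl","rb"))
for n,f in F.items():
    im=f["image"];P=cloud(f);g=im.max(2)
    z=P[...,2];x=P[...,0];y=P[...,1]
    reg=(x>.4)&(x<.85)&(y>-.0)&(y<.45)
    print(n)
    m=((g<60)&(im[...,0].astype(int)-im[...,2]<25)&reg&(z>.115)&(z<.14)).astype(np.uint8)
    N,l,st,ce=cv2.connectedComponentsWithStats(m)
    for i in range(1,N):
        if st[i,4]>150:
            cs=cv2.findContours((l==i).astype(np.uint8),0,1)[0][0].reshape(-1,2)
            print("dark",st[i],rect(plane(f,cs,.128)),np.nanmedian(z[l==i]))
    m=((im[...,0]>150)&(im[...,1]>110)&reg&(z>.11)&(z<.135)).astype(np.uint8)
    N,l,st,ce=cv2.connectedComponentsWithStats(m)
    for i in range(1,N):
        if st[i,4]>60:
            cs=cv2.findContours((l==i).astype(np.uint8),0,1)[0][0].reshape(-1,2)
            print("deck",st[i],rect(plane(f,cs,.120)),np.nanmedian(z[l==i]))
    reg=(x>.4)&(x<.9)&(y>-.45)&(y<.0)
    m=(reg&(z>.088)&(z<.103)).astype(np.uint8)
    m=cv2.morphologyEx(m,cv2.MORPH_OPEN,np.ones((5,5)))
    N,l,st,ce=cv2.connectedComponentsWithStats(m)
    for i in range(1,N):
        if st[i,4]>300:
            cs=cv2.findContours((l==i).astype(np.uint8),0,1)[0][0].reshape(-1,2)
            print("pan",st[i],rect(plane(f,cs,.095)),np.nanmedian(z[l==i]))
t=F["top"]["image"][145:245,170:410];s=F["side"]["image"][180:340,160:310]
t=cv2.resize(t,None,fx=3.3,fy=3.3,interpolation=2);s=cv2.resize(s,None,fx=1.6,fy=1.6,interpolation=2)
o=np.zeros((590,800,3),np.uint8);o[:t.shape[0],:t.shape[1]]=t;o[332:332+s.shape[0],:s.shape[1]]=s[:258]
cv2.imwrite("pics/crop.png",o[...,::-1])
E
```

```text
top
deck [ 180  161   90   67 2258] (array([587.4, 209.3]), array([278.4, 214.2]), 86.68) 0.12745548581319632
pan [ 320  165   73   56 3661] (array([ 589.2, -218. ]), array([188.8, 229.1]), 0.27) 0.09461491723233495
side
deck [247 207  45  12  80] (array([544.3,  74.7]), array([124.1,   8.2]), 0.64) 0.13233252725154065
deck [211 219  79  25 645] (array([575.9, 129.4]), array([ 72.1, 198.2]), 89.34) 0.1196433689393781
deck [209 244  70  27 707] (array([564. , 215.1]), array([166.1,  71.8]), 0.02) 0.11928850291594917
deck [214 276  53  25 303] (array([530. , 320.7]), array([127.1,  60.1]), 33.77) 0.12095192768436314
deck [181 278  32  13  78] (array([642.8, 331.2]), array([ 7.6, 83.7]), 87.36) 0.1328851464462696
pan [ 244  115   78   62 2862] (array([ 590.2, -212. ]), array([189. , 230.3]), 0.5) 0.09325264043063619
```

View pics/crop.png

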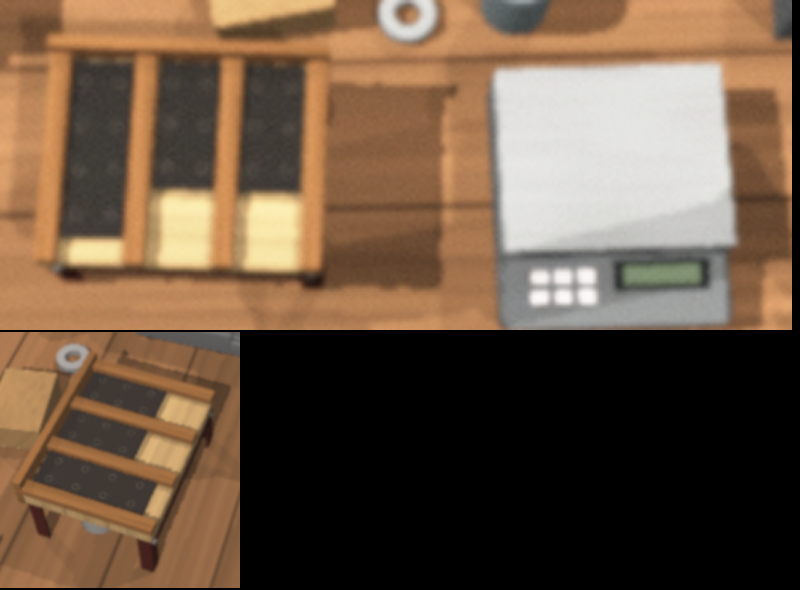

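The crop confirms it. The left bay (crop x 60–135, y 60–240) holds the longest lining, with a thin strip of bare deck in front. The other two are shorter and end at crop y≈190. Next I measure the linings' outlines.

Run:
```python
import pickle,cv2,numpy as np
from h import *
F=pickle.load(open("f0.pkl","rb"))
for n,f in F.items():
    im=f["image"];P=cloud(f);g=im.max(2)
    z=P[...,2];x=P[...,0];y=P[...,1]
    reg=(x>.45)&(x<.72)&(y>.03)&(y<.39)&(z>.112)&(z<.145)
    m=((g<100)&(im[...,0].astype(int)-im[...,2]<35)&reg).astype(np.uint8)
    m=cv2.morphologyEx(m,cv2.MORPH_OPEN,np.ones((3,3)))
    N,l,st,ce=cv2.connectedComponentsWithStats(m)
    for i in range(1,N):
        if st[i,4]>80:
            cs=cv2.findContours((l==i).astype(np.uint8),0,1)[0][0].reshape(-1,2)
            Q=plane(f,cs,.128)
            print(n,st[i],rect(Q),round(float(np.nanmedian(z[l==i])),4), "x",Q[:,0].min(),Q[:,0].max())
    # rack top outline: everything >.105 in region
    m=((x>.4)&(x<.75)&(y>.0)&(y<.42)&(z>.112)&(z<.14)).astype(np.uint8)
    m=cv2.morphologyEx(m,cv2.MORPH_OPEN,np.ones((3,3)))
    N,l,st,ce=cv2.connectedComponentsWithStats(m);i=1+st[1:,4].argmax()
    cs=cv2.findContours((l==i).astype(np.uint8),0,1)[0][0].reshape(-1,2)
    print("rack",rect(plane(f,cs,.13)))
    # front edge: front-most deck/batten points per y
    Q=P[l==i]
    for zz,zlo,zhi in (("deck",.113,.124),("bat",.129,.139)):
        q=Q[(Q[:,2]>zlo)&(Q[:,2]<zhi)]
        r=[]
        for yy in np.arange(.06,.36,.02):
            s=q[abs(q[:,1]-yy)<.01]
            if len(s)>3: r.append((round(yy,2),round(float(s[:,0].min()),4)))
        print(zz,r)
```

```text
top [189 163  21  54 925] (array([601.5, 292.4]), array([ 57., 178.]), 86.82) 0.1274 x 0.5138901063940067 0.6914665143888912
top [217 163  19  39 654] (array([624. , 205.6]), array([ 56.6, 128.7]), 86.73) 0.1274 x 0.5599119448373919 0.6893806204061318
top [243 164  19  39 655] (array([618.7, 121.3]), array([ 56. , 128.6]), 86.96) 0.1274 x 0.5545721526066988 0.6839827246622091
rack (array([587.2, 207.9]), array([276.5, 216.6]), 86.71)
deck [(np.float64(0.06), 0.6649), (np.float64(0.08), 0.4739), (np.float64(0.1), 0.4747), (np.float64(0.12), 0.4772), (np.float64(0.14), 0.4781), (np.float64(0.16), 0.4786), (np.float64(0.18), 0.4796), (np.float64(0.2), 0.4803), (np.float64(0.22), 0.4836), (np.float64(0.24), 0.4839), (np.float64(0.26), 0.4843), (np.float64(0.28), 0.485), (np.float64(0.3), 0.4863), (np.float64(0.32), 0.4894)]
bat [(np.float64(0.06), 0.5933), (np.float64(0.08), 0.4746), (np.float64(0.1), 0.4745), (np.float64(0.12), 0.5546), (np.float64(0.14), 0.5544), (np.float64(0.16), 0.4792), (np.float64(0.18), 0.4798), (np.float64(0.2), 0.5563), (np.float64(0.22), 0.5605), (np.float64(0
[... 716 characters left out ...]
, (np.float64(0.16), 0.4786), (np.float64(0.18), 0.4793), (np.float64(0.2), 0.4828), (np.float64(0.22), 0.4826), (np.float64(0.24), 0.4845), (np.float64(0.26), 0.4846), (np.float64(0.28), 0.4858), (np.float64(0.3), 0.4875), (np.float64(0.32), 0.4885), (np.float64(0.34), 0.4886)]
bat [(np.float64(0.06), 0.6042), (np.float64(0.08), 0.4746), (np.float64(0.1), 0.4757), (np.float64(0.12), 0.5614), (np.float64(0.14), 0.5542), (np.float64(0.16), 0.4791), (np.float64(0.18), 0.4797), (np.float64(0.2), 0.557), (np.float64(0.22), 0.5596), (np.float64(0.24), 0.4867), (np.float64(0.26), 0.4842), (np.float64(0.28), 0.5116), (np.float64(0.3), 0.5117), (np.float64(0.32), 0.5125), (np.float64(0.34), 0.4881)]
```

```bash
cat >> h.py <<'E'
psi=-0.056
u=np.array([np.cos(psi),np.sin(psi),0]);DOWN=[np.pi,0,psi]
C0=np.array([.6013,.2924,0])   # long lining centre at start (xy)
PAN=np.array([.5895,-.215,0])
E
python3 - <<'E'
from plant import robot
from h import *
robot.grip(0.0); s=robot.sense(); print(s["opening"],robot.nose_length)
robot.move_straight([.275,-.616,.36],vel=.2)
S=C0+.03*u
robot.goto(S+[0,0,.30],DOWN)
print(robot.sense()["joint_pos"].round(2),robot.sense()["t"])
robot.move_straight(S+[0,0,.16],vel=.15)
robot.sleep(.3); print(robot.sense()["wrist_force"])
print(robot.move_straight(S+[0,0,.128],vel=.012,contact_N=3))
robot.sleep(.3);s=robot.sense();print(s["t"],s["tcp_pos"],s["wrist_force"])
E
```

```text
0.0011134634536675574 0.011
[ 0.02  0.59 -0.84  1.37  0.44  1.37 -2.45] 5.0083
[ 0.49406645 -0.94578845 -0.50957232]
True
8.3417 [0.63124849 0.2907414  0.13916679] [-0.0904725   0.05083663  5.4498738 ]
```

Run:
```python
from plant import robot
from h import *
fz=lambda: np.mean([(robot.sleep(.02),robot.sense()["wrist_force"][2])[1] for _ in range(5)])+.5
p=np.array(robot.sense()["tcp_pos"]); zc=.1392
F=fz();print(F)
# raise pressure to ~9 N in small steps
for i in range(8):
    if F>8.5: break
    zc-=.0004; robot.move_straight([p[0],p[1],zc],vel=.01); F=fz(); print(round(zc,4),round(F,2))
for k in range(3):
    p=p-.004*u; robot.move_straight([p[0],p[1],zc],vel=.02); w=robot.sense()["wrist_force"]; print("drag",w.round(2),robot.sense()["tcp_pos"].round(4))
    if w[2]>20: break
print(robot.sense()["t"])
f=robot.grab_frame("top");im=f["image"];
cv2.imwrite("pics/t1.png",cv2.resize(im[145:245,170:290],None,fx=5,fy=5)[...,::-1])
f["image"].dump("t1.npy")
```

```text
5.527328573187866
0.1388 5.59
0.1384 7.49
0.138 8.88
drag [ 2.   -0.21  6.49] [0.6289 0.2911 0.1392]
drag [ 1.79 -1.43  6.53] [0.625  0.2914 0.1392]
drag [ 2.91 -1.28  6.17] [0.621  0.2916 0.1392]
10.475
```

```bash
cat >> h.py <<'E'
def front(f):
    "distance of lining front end (top edge) from start centre along u, via bright deck/dark transition in bay rows, mm"
    im=f["image"].astype(int).max(2)
    P=plane(f,np.stack(np.meshgrid(np.arange(185,225),np.arange(155,260)),-1).reshape(-1,2),.128).reshape(105,40,3)
    v=np.array([-u[1],u[0],0]);d=P-C0
    a=d@u*1000;b=d@v*1000;g=im[155:260,185:225]
    r=[]
    for lo in(-24,-16,-8,0,8,16):
        k=(b>lo)&(b<lo+8)&(a<-60)
        o=np.argsort(-a[k]);A=a[k][o];G=g[k][o]
        j=np.argmax(G>95); r.append(A[j])
    return np.round(r,1)
E
python3 - <<'E'
import pickle
from plant import robot
from h import *
F=pickle.load(open("f0.pkl","rb"))
print(front(F["top"]))
f=robot.grab_frame("top");print(front(f))
E
```

```text
[-87.3 -87.6 -87.8 -88.1 -88.3 -88.6]
[-87.3 -87.6 -87.8 -88.1 -88.3 -88.6]
```

```bash
cat >> h.py <<'E'
def drag(robot,zc,Ft,n,step=.004,vel=.03):
    p=np.array(robot.sense()["tcp_pos"]);a=(p-C0)@u;out=[]
    for k in range(n):
        a-=step;q=C0+a*u
        robot.move_straight([q[0],q[1],zc],vel=vel)
        w=np.mean([(robot.sleep(.01),robot.sense()["wrist_force"])[1] for _ in range(4)],0)
        F=w[2]+.5; out.append((round(F,1),round(float(w[0]),1)))
        if F>20: zc+=.002
        zc-=np.clip((Ft-F)*.00025,-.0008,.0008)
    return zc,out
E
python3 - <<'E'
from plant import robot
from h import *
zc=.138;last=front(robot.grab_frame("top"))
for Ft in(9,10.5,12,13.5):
    zc,o=drag(robot,zc,Ft,4)
    fr=front(robot.grab_frame("top"));print(Ft,round(zc,4),o,fr,round(float((np.array(robot.sense()["tcp_pos"])-C0)@u),4))
    if (last-fr).mean()>4: break
print(robot.sense()["t"])
E
```

```text
9 0.137 [(np.float64(6.5), 2.6), (np.float64(7.8), 2.6), (np.float64(8.9), 3.5), (np.float64(8.9), 3.0)] [-90.6 -90.9 -91.1 -91.4 -91.6 -91.9] 0.0065
10.5 0.1366 [(np.float64(9.3), 3.8), (np.float64(9.9), 3.5), (np.float64(10.9), 3.8), (np.float64(10.2), 3.3)] [-100.3 -100.6 -100.8 -101.1 -101.3 -101.6] -0.0063
13.1917
```

Run:
```python
from plant import robot
from h import *
zc=.1366
for n in(7,7):
    zc,o=drag(robot,zc,11.5,n,.005,.04)
    f=robot.grab_frame("top")
    print(round(zc,4),o,front(f),round(float((np.array(robot.sense()["tcp_pos"])-C0)@u),4))
print(robot.sense()["t"])
cv2.imwrite("pics/t2.png",cv2.resize(f["image"][145:265,170:290],None,fx=5,fy=5)[...,::-1])
```

```text
0.1365 [(np.float64(9.8), 3.7), (np.float64(11.6), 3.2), (np.float64(11.5), 3.1), (np.float64(11.9), 3.7), (np.float64(11.7), 3.2), (np.float64(11.7), 3.8), (np.float64(11.8), 3.8)] [-129.5 -129.6 -130.1 -133.4 -130.5 -130.7] -0.038
0.1366 [(np.float64(10.7), 4.5), (np.float64(12.0), 4.0), (np.float64(11.5), 3.4), (np.float64(11.6), 3.1), (np.float64(11.9), 3.6), (np.float64(11.6), 3.3), (np.float64(11.7), 3.4)] [-61.1 -61.4 -61.6 -61.9 -62.1 -62.4] -0.0697
17.5583
```

View pics/t2.png

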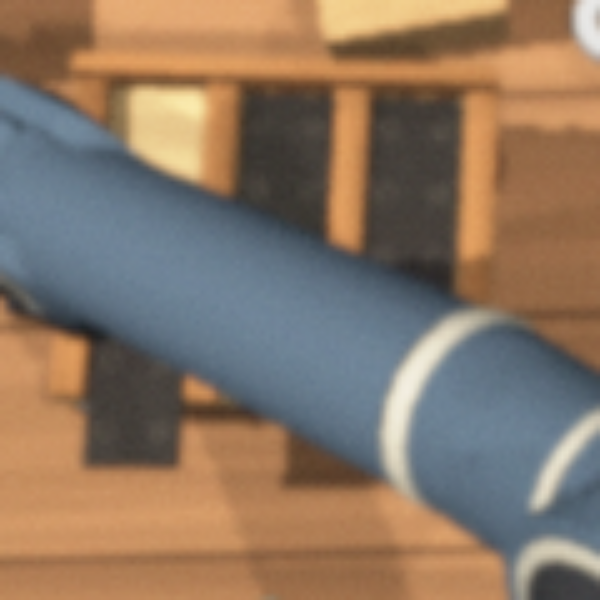

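The picture shows the lining's front end overhanging the rack edge: end at crop y≈465, batten ends at y≈400. I'll lift off and measure the overhang.

Run:
```python
from plant import robot
from h import *
f=robot.grab_frame("top")
for uv in([188,238],[196,238],[204,238]):print(((plane(f,[uv],.128)[0]-C0)@u).round(4))
im=f["image"]
print(im[230:244,190].max(1),im[230:244,202].max(1))
f=robot.grab_frame("side");P=cloud(f);im=f["image"]
m=(im.max(2)<100)&(im[...,0].astype(int)-im[...,2]<35)&(P[...,2]>.115)&(P[...,2]<.135)&(abs((P-C0)@np.array([-u[1],u[0],0]))<.025)
print(m.sum(),np.nanpercentile((P[m]-C0)@u,[0,1,50,100]),np.nanmedian(P[m][:,2]))
for d in DOWN,[np.pi,0,psi+np.pi],[np.pi,0,psi-np.pi]:
    print(robot.inverse_kinematics(C0-.135*u+[0,0,.14],d), robot.inverse_kinematics(PAN-[.05,0,-.12],d))
```

```text
-0.1596
-0.1588
-0.158
[ 73  76  81  76  72  72  78  91 135 175 193 196 198 203] [ 88  86  87  79  71  75  74  88 127 175 191 198 199 202]
1046 [-0.15820254 -0.15759563 -0.09187479  0.02082561] 0.12700486917290654
[-0.09206077  0.49019719 -0.7264349   1.89469078  0.40753763  0.9091361
 -2.6429765 ] [ 0.85314666  0.56437431 -0.74105234  1.84884409  0.47382507  0.91299897
 -1.73558652]
[ 0.178787    0.69618019 -1.17751103  1.8817522   0.73496763  1.08293054
  0.2177183 ] [ 1.10225698  0.77782383 -1.18056824  1.83641135  0.8103387   1.11007448
  1.13266516]
[ 0.178787    0.69618019 -1.17751103  1.8817522   0.73496763  1.08293054
  0.2177183 ] [ 1.10225698  0.77782383 -1.18056824  1.83641135  0.8103387   1.11007448
  1.13266516]
```

Run:
```python
from plant import robot
from h import *
zc,o=drag(robot,.1366,11.5,5,.005,.04)
p=np.array(robot.sense()["tcp_pos"]);print(o,(p-C0)@u)
robot.move_straight(p+[0,0,.12],vel=.15)
G=C0-.134*u
robot.goto(G+[-.12,-.12,.30],[np.pi,0,psi+np.pi])
robot.grip(1.0)
f=robot.grab_frame("top");im=f["image"];print(robot.sense()["t"])
cv2.imwrite("pics/t3.png",cv2.resize(im[145:265,150:290],None,fx=5,fy=5)[...,::-1])
P=cloud(f);v=np.array([-u[1],u[0],0])
for n,f in("top",f),("side",robot.grab_frame("side")):
    im=f["image"];P=cloud(f);d=P-C0;b=d@v;a=d@u
    m=(im.max(2)<100)&(im[...,0].astype(int)-im[...,2]<35)&(P[...,2]>.119)&(P[...,2]<.135)&(abs(b)<.045)
    m=cv2.morphologyEx(m.astype(np.uint8),cv2.MORPH_OPEN,np.ones((3,3)))>0
    k=m&(a<-.12);print(n,m.sum(),np.percentile(a[m],[.5,99.5]),np.percentile(b[k],[1,99]) if k.any() else 0,np.median(P[m][:,2]))
```

```text
[(np.float64(10.9), 4.5), (np.float64(11.5), 3.4), (np.float64(11.8), 3.9), (np.float64(11.7), 2.9), (np.float64(11.5), 3.3)] -0.09149993687231599
23.675
top 713 [-0.14998771  0.00172822] [-0.00602446  0.02905602] 0.12737728557027772
side 1546 [-0.17338807  0.00204464] [-0.02780353  0.03213536] 0.12683043850468545
```

View pics/t3.png

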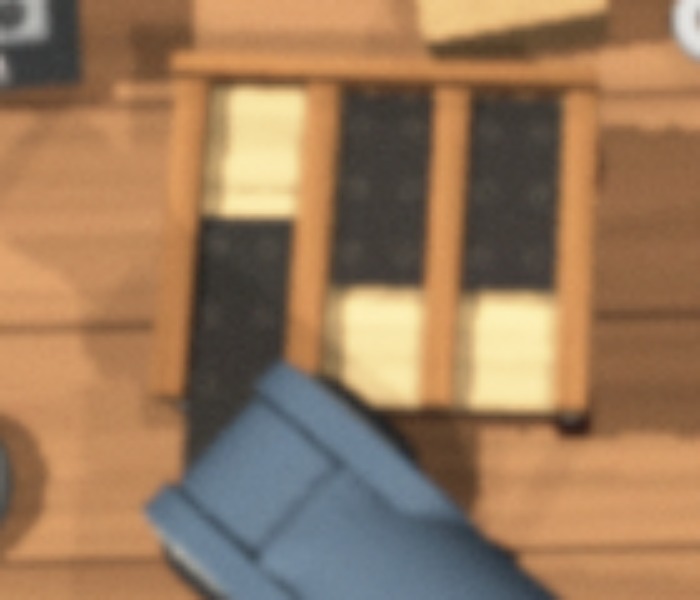

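The picture shows the long lining drawn forward. Its rear end is at crop y≈218 with bare deck behind it, and the short linings haven't moved. The overhang is about 62 mm. Next: pinch and lift.

Run:
```python
from plant import robot
from h import *
O=[np.pi,0,psi+np.pi];v=np.array([-u[1],u[0],0])
G=C0-.134*u+.001*v
robot.goto(G+[0,0,.22],O)
print(robot.move_straight(G+[0,0,.118],vel=.1,contact_N=8),robot.sense()["tcp_pos"])
robot.grip(0.0,strength=60)
s=robot.sense();print(s["t"],s["opening"],s["gripper_force"],s["wrist_force"])
robot.move_straight(G+[0,0,.145],vel=.04)
robot.move_straight(G+[0,0,.25],vel=.1)
robot.sleep(.2);s=robot.sense();print(s["t"],s["opening"],s["gripper_force"],s["wrist_force"],s["torque"])
f=robot.grab_frame("side");cv2.imwrite("pics/s4.png",f["image"][...,::-1])
P=cloud(f);im=f["image"]
m=(im.max(2)<110)&(im[...,0].astype(int)-im[...,2]<35)&(P[...,2]>.15)&(P[...,2]<.28)&(abs((P-C0)@v)<.025)&((P-C0)@u>-.115)&((P-C0)@u<.04)
a=((P-C0)@u)[m];z=P[...,2][m];print(m.sum(),a.min(),a.max(),np.polyfit(a,z,1))
```

```text
False [0.46807149 0.30108356 0.11859705]
26.0417 0.6861185262836677 63.88011574745178 [-1.15733456 -0.36625695  4.53812583]
28.2667 0.6798690677160905 65.1189386844635 [-0.29574893  0.47093387 -5.41286806] [0.02557272 0.17060932 0.04288337]
834 -0.09949998396916639 0.006686939030896201 [-0.01995345  0.25456538]
```

View pics/s4.png

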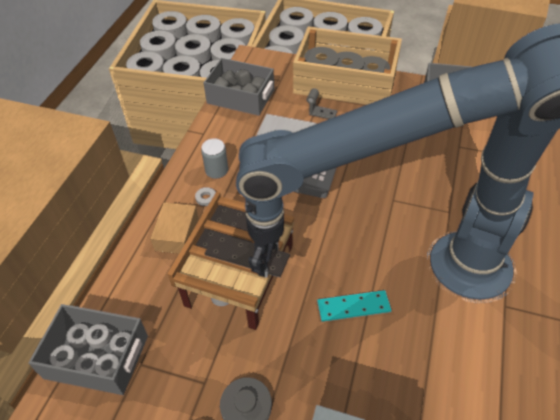

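The lining is held nearly level, at about 1° droop. The fingertips seem to reach several mm below its underside, though, so letting go over the rigid pan would drop it. I'll measure this from the depth image.

Run:
```python
from plant import robot
from h import *
v=np.array([-u[1],u[0],0]);f=robot.grab_frame("side");P=cloud(f)
T=np.array(robot.sense()["tcp_pos"]);d=P-T;a=d@u;b=d@v;z=d[...,2]
m=(abs(a)<.03)&(b>.024)&(b<.065)&(abs(z)<.04)
for zz in np.arange(-.016,.03,.002):
    k=m&(z>=zz)&(z<zz+.002)
    if k.any(): print(round(zz,3),k.sum(),a[k].min().round(3),a[k].max().round(3),b[k].min().round(3),b[k].max().round(3))
```

```text
-0.01 1 -0.007 -0.007 0.037 0.037
-0.002 3 -0.028 -0.008 0.031 0.038
0.0 11 -0.023 0.004 0.03 0.044
0.002 9 -0.029 0.001 0.03 0.045
0.004 8 -0.024 0.003 0.026 0.044
0.006 17 -0.027 0.005 0.025 0.045
0.008 14 -0.029 -0.006 0.025 0.038
0.01 11 -0.025 0.007 0.025 0.046
0.012 3 -0.02 -0.006 0.033 0.045
0.014 3 -0.011 -0.007 0.037 0.039
0.016 1 -0.01 -0.01 0.034 0.034
0.018 2 -0.011 -0.009 0.037 0.038
0.02 2 -0.008 -0.006 0.037 0.04
0.024 1 -0.009 -0.009 0.039 0.039
0.026 1 -0.011 -0.011 0.037 0.037
```

Run:
```python
from plant import robot
from h import *
O=[np.pi,0,np.pi];Q=PAN-[.0465,0,0]
robot.goto(Q+[0,0,.22],O)
robot.move_straight(Q+[0,0,.125],vel=.1);robot.sleep(.2)
print(robot.sense()["wrist_force"],robot.sense()["torque"])
print(robot.move_straight(Q+[0,0,.09],vel=.012,contact_N=2.5))
s=robot.sense();print(s["t"],s["tcp_pos"],s["wrist_force"],s["torque"])
f=robot.grab_frame("side");P=cloud(f);im=f["image"]
cv2.imwrite("pics/s5.png",cv2.resize(im[90:220,200:370],None,fx=4.5,fy=4.5)[...,::-1])
d=P-PAN
m=(im.max(2)<100)&(abs(d[...,1])<.028)&(d[...,0]<.1)&(d[...,0]>-.02)&(d[...,2]>.09)&(d[...,2]<.125)
a=d[...,0][m];print(m.sum(),a.min(),a.max(),np.polyfit(a,d[...,2][m],1))
```

```text
[-0.57986446  0.20508265 -4.5502558 ] [-0.01423766  0.25585228 -0.00559845]
True
33.3833 [ 0.54298264 -0.21499439  0.10152077] [-1.10932252  0.52482678  7.64443327] [0.00301525 0.23286581 0.00979661]
436 -0.019739806785988412 0.09547587508408772 [-0.02395357  0.10750153]
```

View pics/s5.png

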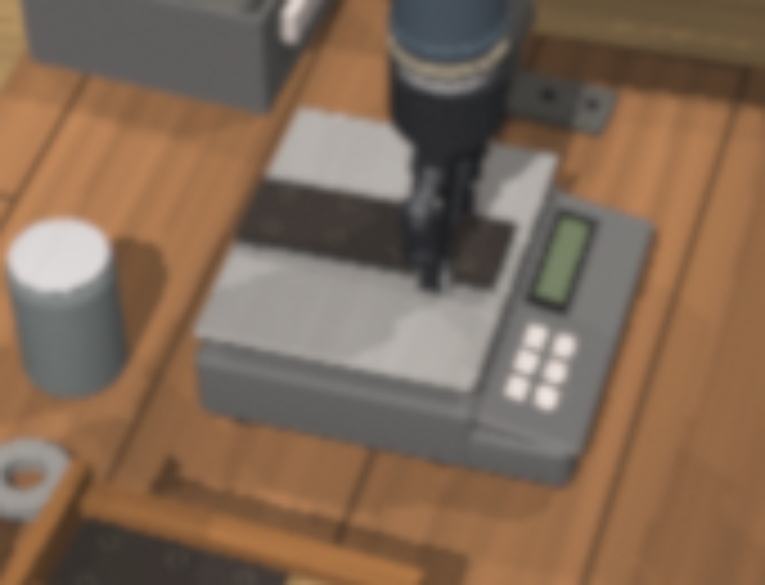

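The tips touch the pan at TCP z≈0.1015 while the lining's underside is still about 6 mm up (lining at crop (240–510, 180–285), above the pan). That is too high to let go gently. I'll set it back in its bay and regrip with the tips nearly flush with the underside.

Run:
```python
from plant import robot
from h import *
O=[np.pi,0,psi+np.pi];O2=[np.pi,.022,psi+np.pi];v=np.array([-u[1],u[0],0])
G=C0-.134*u+.001*v;Q=PAN-[.0465,0,0]
robot.move_straight(Q+[0,0,.22],vel=.2)
robot.goto(G+[0,0,.21],O2)
robot.move_straight(G+[0,0,.140],vel=.12);robot.sleep(.1)
w0=robot.sense()["wrist_force"]
print(robot.move_straight(G+[0,0,.1175],vel=.012,contact_N=3))
s=robot.sense();print(s["t"],s["tcp_pos"],s["wrist_force"]-w0)
robot.grip(1.0)
robot.move_straight(G+[0,0,.125],vel=.05,attitude=O)
f=robot.grab_frame("side");P=cloud(f);im=f["image"];d=P-C0;a=d@u
m=(im.max(2)<100)&(abs(d@v)<.025)&(a>-.1)&(a<.03)&(P[...,2]>.11)&(P[...,2]<.15)
print(m.sum(),a[m].min(),a[m].max(),np.polyfit(a[m],P[...,2][m],1))
print(robot.sense()["t"],robot.sense()["tcp_pos"])
```

```text
True
38.5083 [0.46751831 0.30093312 0.1186054 ] [ 0.97541203 -0.17334642  8.33730912]
713 -0.09655874590656645 0.004681856056691328 [-0.0006253   0.12685093]
39.2667 [0.46753265 0.30081915 0.12488886]
```

Run:
```python
from plant import robot
from h import *
v=np.array([-u[1],u[0],0]);G=C0-.134*u+.001*v
robot.grip(0.0,strength=80)
s=robot.sense();print(s["opening"],s["gripper_force"],s["tcp_pos"])
robot.move_straight(G+[0,0,.145],vel=.04)
robot.move_straight(G+[0,0,.22],vel=.12)
robot.goto(PAN-[.0465,0,-.22],[np.pi,0,np.pi])
robot.move_straight(PAN-[.0465,0,-.125],vel=.12);robot.sleep(.1)
f=robot.grab_frame("side");P=cloud(f);im=f["image"];d=P-PAN;a=d[...,0]
m=(im.max(2)<100)&(abs(d[...,1])<.025)&(a<.11)&(a>-.02)&(P[...,2]>.1)&(P[...,2]<.15)
print(m.sum(),a[m].min(),a[m].max(),np.polyfit(a[m],P[...,2][m],1))
s=robot.sense();print(s["t"],s["tcp_pos"],s["gripper_force"],s["torque"])
```

```text
0.6729925873642486 84.17012572288513 [0.46740124 0.30088603 0.12546543]
392 -0.018943366945565643 0.09314021968524133 [-0.02039031  0.12547855]
44.0417 [ 0.54357352 -0.2152617   0.12590814] 86.09311938285828 [0.04250098 0.22923346 0.04760403]
```

Run:
```python
from plant import robot
from h import *
Q=PAN-[.0465,0,0];A=[np.pi,.02,np.pi]
robot.move_straight(Q+[0,0,.112],vel=.05,attitude=A);robot.sleep(.2)
w0=robot.sense()["wrist_force"]
print(robot.move_straight(Q+[0,0,.095],vel=.008,contact_N=2.5))
s=robot.sense();print(s["t"],s["tcp_pos"],s["wrist_force"]-w0,s["torque"])
f=robot.grab_frame("side");P=cloud(f);im=f["image"];d=P-PAN;a=d[...,0]
m=(im.max(2)<100)&(abs(d[...,1])<.025)&(a<.11)&(a>-.02)&(P[...,2]>.085)&(P[...,2]<.15)
print(m.sum(),a[m].min(),a[m].max(),np.polyfit(a[m],P[...,2][m],1))
```

```text
True
45.9167 [ 0.54297481 -0.21500781  0.10183339] [ 0.60425288 -0.22052116 10.78702437] [ 0.03834865  0.19315517 -0.06544502]
400 -0.018617003420096867 0.09488379280853887 [-0.00366199  0.10227368]
```

Run:
```python
from plant import robot
from h import *
p=np.array(robot.sense()["tcp_pos"])
robot.grip(1.0)
robot.move_straight([p[0],p[1],.25],vel=.12)
robot.goto([.45,-.45,.32],[np.pi,0,np.pi]);robot.sleep(.3)
v=np.array([0,1,0])
for n in("top","side"):
    f=robot.grab_frame(n);P=cloud(f);im=f["image"];d=P-PAN
    m=(im.max(2)<100)&(abs(d[...,1])<.1)&(abs(d[...,0])<.12)&(P[...,2]>.098)&(P[...,2]<.12)
    m=cv2.morphologyEx(m.astype(np.uint8),cv2.MORPH_OPEN,np.ones((3,3)))>0
    vu=np.argwhere(m)[:,::-1]
    A=np.c_[d[m][:,:2],np.ones(m.sum())];print(n,rect(plane(f,vu,.103)),np.linalg.lstsq(A,P[m][:,2],rcond=None)[0].round(4))
s=robot.sense();print(s["t"],s["tcp_pos"],s["opening"])
f=robot.grab_frame("top");cv2.imwrite("pics/t6.png",f["image"][...,::-1])
```

```text
top (array([ 591.8, -215. ]), array([ 57.2, 171.6]), 89.58) [-0.0012  0.0061  0.1029]
side (array([ 592.3, -210.2]), array([177.8,  60.9]), 1.25) [0.0006 0.0291 0.1018]
49.1917 [ 0.45049633 -0.44943079  0.31989826] 1.0005041222502347
```

View pics/t6.png

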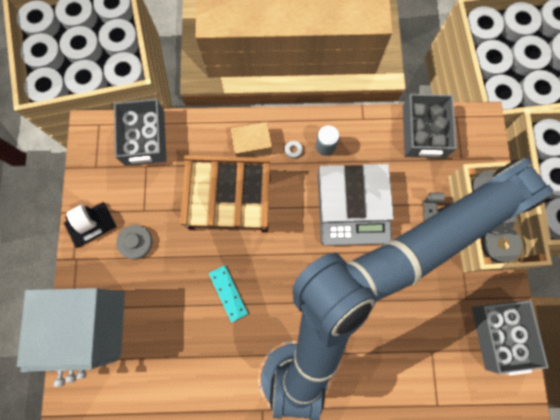

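The picture shows the lining flat and centred on the pan at (355,192). The short linings are still in their bays at (226,183) and (253,183), and the gripper is clear.

```bash
python3 -c "
from plant import robot
print(robot.sense()['wrist_force']);print(robot.close_job())"
```

```text
[-0.180254    0.70409498  0.28335968]
the job is handed in; nothing more can be done
None
```

The long lining is lying flat on the scale's pan, within about 5 mm of its centre by both cameras and let go; the job was handed in just after 49 s, and no verdict was shown.

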